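# Set the plate stage's jaw gap with its knurled wheel

### The job

The light stage on the table has to be set for the next glass plate: with a fingertip, roll the knurled wheel at its side so that the sliding jaw closes toward the fixed jaw until its pointer stands in the notch of the gauge marker on the scale, then take the finger away. Move the jaw by the wheel alone, without pushing on the jaw itself or gripping the wheel. Leave the marker, the loupe, the steel post, the bottle and the slide box where they are.

Things in the scene. Friction and masses are not known exactly. Their poses are not given: they have to be found in the camera images.
- stage: Light stage for glass plates, fixed to the table: aluminium frame 220 x 300 mm, top at 28 mm, with a white opal panel, 54 mm high end plates and two jaws across the panel. Origin on the table under the panel's middle; z up, x from the wheel's side to the scale's side, y along the guide rods from the fixed jaw (-y) to the sliding jaw (+y). The wheel's housing sticks out at the -x side.
- wheel: Dark steel knurled wheel, 54 mm across its 24 straight ribs (1.8 mm high), 16 mm wide. Origin at its centre, 42 mm above the table, at x -125 mm, y 0 of the stage; axle along the stage's x. It stands between bearing cheeks 58 mm high, so its top 11 mm is free. Some 1.2 to 1.5 N along the rim turns it and it stays where it is left.
- wheel_top (a point): Highest point of the wheel, 69 mm above the table, where a fingertip rolls it; axes as the stage's. By a pinion and rack the jaw goes the way the top of the wheel goes, 6 mm for each radian (27 mm of rim): rolled towards the stage's -y it closes the gap, towards +y it opens it. Several strokes are needed, lifting off between them.
- jaw: Sliding jaw: aluminium crossbar on two bushings (top 53 mm above the table), with a steel rack (55 mm high) running past the wheel 36 mm to its +x side. It slides along the stage's y only, 58 mm in all; -y closes the gap. Origin at table height under the middle of its gripping face. Not to be pushed.
- pointer (a point): Tip of the sliding jaw's black pointer, a bar 2 mm wide that reaches out over the white scale, 36.5 mm above the table; it moves with the jaw. Axes as the stage's.
- notch (a point): Middle of the notch in the gauge marker, a black cursor 28 x 25 mm with two prongs and a small steel screw, clamped on the scale's outer edge. The notch is 8 mm wide along the stage's y, just under the pointer's path; this point is at the pointer's height and coincides with it when the gap is set. At the start it lies 10 to 38 mm to the -y side of the pointer. Not to be moved.
- loupe: Black loupe on a clear acrylic stand, 60 x 60 mm and 54 mm high, loose on the table near the wheel. Origin under its middle.
- post: Loose bright steel clamp post, 22 mm in diameter and 28 mm high, standing near the wheel. Origin under its middle.
- cleaner: Loose clear bottle of lens cleaner with a white cap, 44 mm in diameter and 115 mm high, beside the stage. Origin under its middle.
- slidebox: Loose flat grey box with a white lid, 84 x 36 x 30 mm, beside the stage. Origin under its middle.
There are look-alikes about, which are no part of the job. What is shaped like the loupe but purple is not meant.

How it is judged:
By the outcome, as a careful person would: the job done as asked, in the order asked, and still so for the second after the job is handed in, with the robot touching nothing.
It also fails if it takes over 72 s, if anything falls off the work surface, if the arm or the gripper's body presses on something with over 40 N, if the wrist force passes 120 N, or if a joint passes its speed limit or range.

### The arm

A 6-joint arm with a two-finger parallel gripper is mounted at the origin on the work surface. World frame = base frame: x ahead of the robot, y to its left, z up, the work surface at z = 0. Lengths are in m, angles in rad, forces in N, time in s.
With the tool pointing down it reaches from about 0.25 to 0.725 m from the base axis. Payload 9.7 kg.
Tool frame: the origin (TCP) lies where the fingers leave the gripper's body, on its centre line; the fingertips stand 73 mm ahead of it and the grasp point (between the pads) lies 54 mm ahead of it; z points along the fingers, x is the direction in which the jaws open and shut, and the axes are right-handed (so a half turn about z gives the same grasp; the last joint's range is limited). The gripper opens to 85 mm and grips with 20 to 120 N. Pads are 22 mm wide; open, the fingers measure 114 mm over their backs; the gripper's body (76 mm by 85 mm) begins 54 mm behind the grasp point. The pads swing forward as they close: fully open they stand 13 mm farther back than shut.
Start: joints at [-1.224, 0.087, 0.176, 1.66, 0, 1.571], TCP at [0.187, -0.517, 0.304] pointing down, gripper open.
Joint ranges: [-3.13, 3.13], [-0.85, 1.81], [-1.15, 1.24], [-2.2, 2.28], [-1.44, 1.52], [-3.14, 3.14]. Speed limits (rad/s): [2.22, 2.22, 2.57, 3.14, 3.14, 3.14].

### API

Orientations are given as a rotation vector (axis times angle).
In Python, from station import manip, optics, ticket gives the robot as it stands. The module is installed in compiled form; this text tells all that it offers.
- The arm moves only by the shell command python3 -m pendant 'ROWS'. ROWS is JSON, a list of rows, each an object with "slide": the shift along the tool's x, y, z in mm, a list of three; "angular": the turn, a rotation vector about the tool's x, y, z in degrees, a list of three; "claw": the closure, from -1 (fully open) to 1 (shut). In form: [{"slide": [x, y, z], "angular": [rx, ry, rz], "claw": claw}, ...]. A call has 1 to 20 rows; each row shifts and turns the commanded pose from where the row before left it, along the tool's axes as they then stand; what a row does not reach is not made up. A row lasts 1/10 s, in which the tool goes at most 50 mm and 8.59 degrees, less where a joint would pass 70% of its speed; a pose out of reach is approached as far as the arm can. A call with a gripper value outside its range is refused whole. The fingers move at their own pace and stop on an object; the grip force is fixed at half the most. Time passes only in rows, so rows that do not move let the fingers close. It gives the time, the measured TCP pose, the force and the opening at its end, in the units of the state.
- manip.read_state(): the state, without advancing time (a new reading comes with each control period).
- optics.get_image(name): name is "scene" or "top" or "wrist"; returns the picture (400x640x3 uint8, red, green, blue); there is no depth.
- optics.camera_params(name): a dict with "vertical_fov" (degrees; the focal length in pixels is half the picture's height over the tangent of half this angle, whatever the lens; pixels are square), "cx", "cy" (the principal point, pixels), "R" (3x3) and "t" (3): a world point X has camera coordinates R X + t; the wrist camera has in their place "mount" (4x4, takes a point from camera to tool coordinates, whose origin is the TCP and whose axes are the tool frame's). Camera axes: x right, y down, z forward; pixel columns grow to the right and rows downward; lengths in m; the calibration is good to about 2 mm. The wrist camera is an equidistant fisheye: a pixel r from the principal point sees the ray r / f radians off the axis. A picture is of the moment at which its call begins: read the wrist's pose just before it. camera_params takes no time and is no camera call.
- ticket.sign_off(): hands the job in, once; it reports no verdict.
The state is a dict: "time_s": time; "q": joint angles; "qvel": joint speeds; "joint_efforts": joint torques, N m; "position": TCP position; "orientation": TCP orientation; "wrist_force": force on the tool from outside, world axes, zero at the start; "torque": the same for the moment, N m; "gripper_width": finger opening in m.
Only numpy, scipy, OpenCV 4.12 (cv2) and the standard library are available. Lean on these libraries where they do the work, as an engineer would, in place of code of your own. Each camera call takes 0.05 s, during which the arm holds its last target.

## Working session

There is one attempt and no reset: what is moved stays moved. The work goes in short steps, Python scripts to look and compute and a shell command to move; the robot and the scene stay as the last step left them, time stands still between calls to the robot, and variables do not carry over. Pictures are saved under pics/ and viewed, and the job is handed in when it is done.

```bash
mkdir -p pics; ls
python3 - <<'E'
from station import manip, optics, ticket
import cv2
s=manip.read_state(); print(s)
for n in ("scene","top","wrist"):
    im=optics.get_image(n); cv2.imwrite(f"pics/{n}0.png",im[:,:,::-1])
    print(n,optics.camera_params(n))
E
```

```text
pics
{'time_s': 0.0, 'q': array([-1.22398226e+00,  8.74819985e-02,  1.75089431e-01,  1.65979053e+00,
       -3.97529822e-06,  1.57081335e+00]), 'qvel': array([ 8.01677616e-04,  1.58437217e-03,  1.80281537e-05, -1.36962594e-03,
       -1.22333857e-03, -1.00599506e-04]), 'joint_efforts': array([ 1.81929099e-04, -5.20395434e+01,  4.64794815e+01,  1.67322101e-02,
        6.98349163e-05,  6.94657430e-06]), 'position': array([ 0.18689892, -0.5171232 ,  0.30314801]), 'orientation': array([-2.57074642e+00,  1.80440555e+00,  1.78612029e-03]), 'wrist_force': array([0.56273574, 0.28009609, 0.64871617]), 'torque': array([-0.00887316,  0.00783651,  0.03279204]), 'gripper_width': 0.08532264823937548}
scene {'vertical_fov': 43.00556300961142, 'cx': 317.1923237182573, 'cy': 201.0163591723033, 'R': array([[ 8.50563926e-01,  5.25871662e-01,  6.18999400e-05],
       [ 4.33745263e-01, -7.01488779e-01, -5.65489646e-01],
       [-2.97331558e-01,  4.81011942e-01, -8.24755392e-01]]), 't': array([-0.49267827, -0.15694596,  1.35888305])}
top {'vertical_fov': 43.75840371069453, 'cx': 323.1174326151497, 'cy': 200.01219971209994, 'R': array([[ 0.01681755, -0.99958469,  0.02340127],
       [-0.99628466, -0.01872996, -0.08405994],
       [ 0.08446334, -0.02190064, -0.99618588]]), 't': array([0.01514632, 0.54535622, 1.15505122])}
wrist {'vertical_fov': 65.70646984690485, 'cx': 316.86444867301384, 'cy': 203.48047239422417, 'mount': array([[ 9.99999707e-01,  3.28225712e-04,  6.91659566e-04,
         4.67137536e-04],
       [-5.19294961e-04,  9.54636036e-01,  2.97774695e-01,
        -7.58665697e-02],
       [-5.62545835e-04, -2.97774967e-01,  9.54635927e-01,
        -6.86069473e-02],
       [ 0.00000000e+00,  0.00000000e+00,  0.00000000e+00,
         1.00000000e+00]])}
```

View pics/scene0.png

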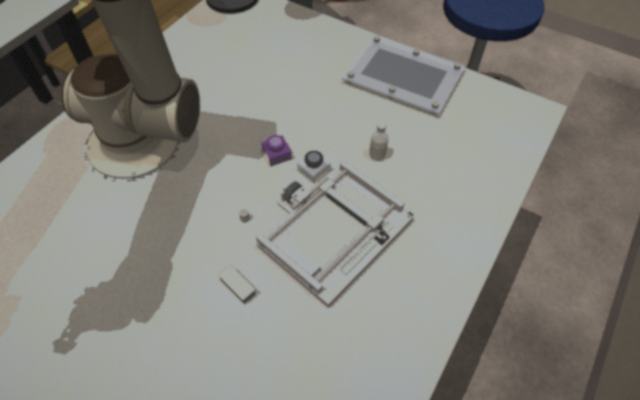

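View pics/top0.png

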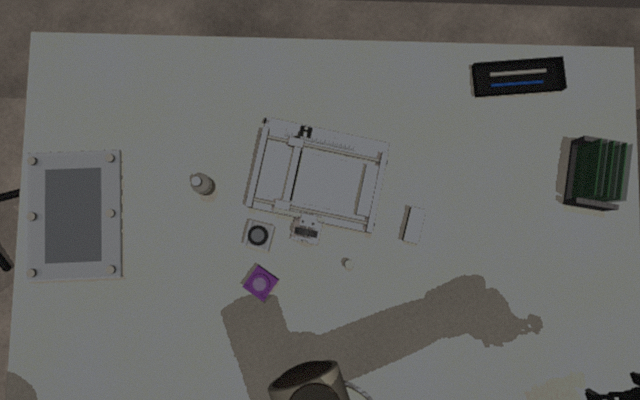

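View pics/wrist0.png

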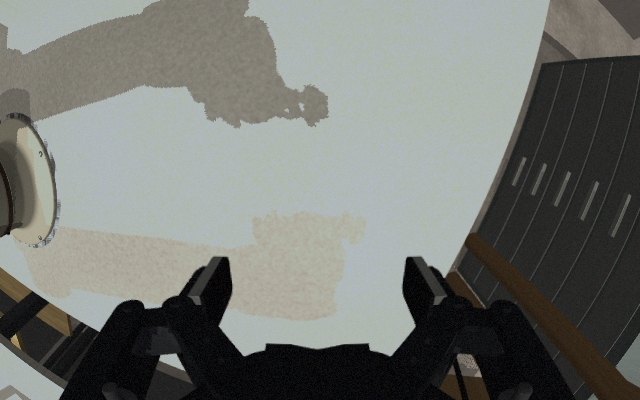

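Run:
```python
import cv2
im=cv2.imread("pics/top0.png"); c=im[105:255,235:400]; cv2.imwrite("pics/topc.png",cv2.convertScaleAbs(cv2.resize(c,None,fx=4,fy=4,interpolation=cv2.INTER_CUBIC)[:600],alpha=1.6))
im=cv2.imread("pics/scene0.png"); c=im[140:305,250:420]; cv2.imwrite("pics/scenec.png",cv2.resize(c,None,fx=3.6,fy=3.6,interpolation=cv2.INTER_CUBIC))
```

```text
(no output)
```

View pics/topc.png

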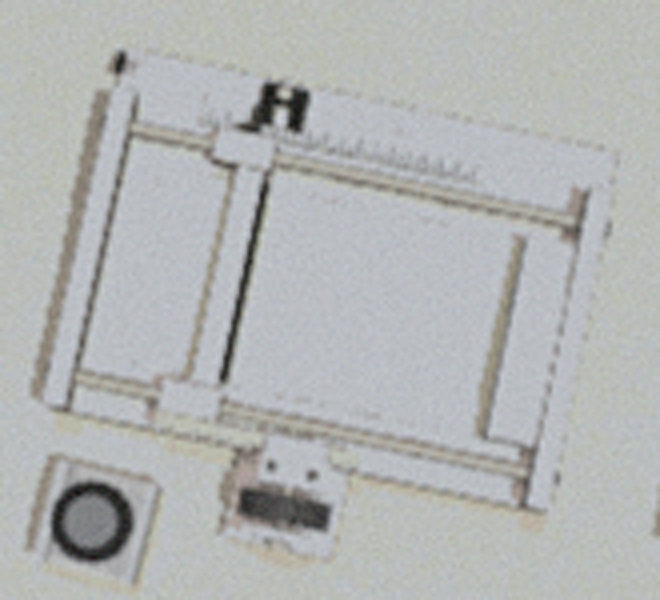

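View pics/scenec.png

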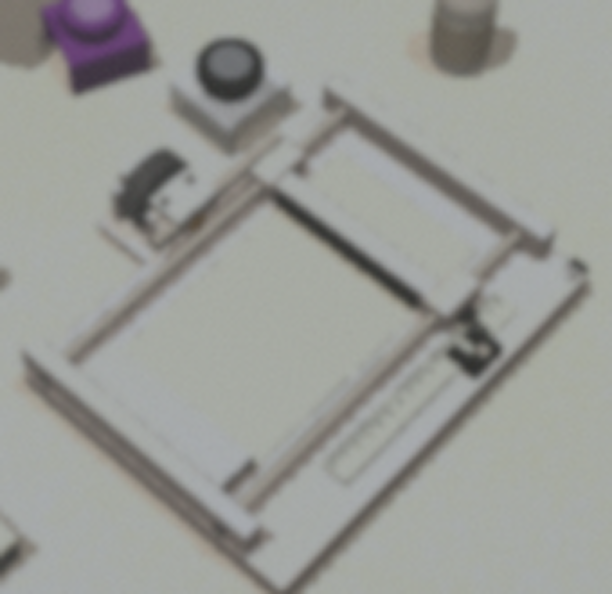

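```bash
cat > h.py <<'E'
import numpy as np, cv2
from scipy.spatial.transform import Rotation as Ro
from station import manip, optics, ticket
def fl(p): return 200/np.tan(np.radians(p["vertical_fov"]/2))
def onplane(C,d,z): return C+d*(z-C[2])/d[2]
def fix(name,u,v,z):
    p=optics.camera_params(name); R=p["R"];t=p["t"]
    d=R.T@np.array([(u-p["cx"])/fl(p),(v-p["cy"])/fl(p),1]); return onplane(-R.T@t,d,z)
def wr(u,v,z,s):
    p=optics.camera_params("wrist"); M=p["mount"]; T=Ro.from_rotvec(s["orientation"]).as_matrix()
    a=np.array([u-p["cx"],v-p["cy"]]); r=np.linalg.norm(a); th=r/fl(p)
    d=np.append(a/max(r,1e-9)*np.sin(th),np.cos(th))
    return onplane(s["position"]+T@M[:3,3],T@M[:3,:3]@d,z)
def tool(s,v): # world vector -> tool mm
    return Ro.from_rotvec(s["orientation"]).as_matrix().T@np.asarray(v)*1000
E
python3 - <<'E'
from h import *
c=lambda x,y:(235+x/4,105+y/4)
for n,(x,y,z) in dict(wheel=(284,508,.069),rodA=(275,160,.04),rodB=(575,222,.04),rod2a=(225,405,.04),rod2b=(525,467,.04),frTL=(122,55,.028),frTR=(618,150,.028),frBR=(545,515,.028),loupe=(92,520,.054),marker=(283,108,.034),ptr=(250,122,.0365)).items():
    print(n,fix("top",*c(x,y),z).round(4))
s=lambda x,y:(250+x/3.6,140+y/3.6)
for n,(x,y,z) in dict(wheel=(152,165,.069),marker=(475,350,.034),ptr=(470,312,.0365)).items():
    print("scene",n,fix("scene",*s(x,y),z).round(4))
E
```

```text
wheel [0.4679 0.0633 0.069 ]
rodA [0.6724 0.0729 0.04  ]
rodB [ 0.6393 -0.1041  0.04  ]
rod2a [0.5276 0.0991 0.04  ]
rod2b [ 0.4947 -0.076   0.04  ]
frTL [0.7361 0.1654 0.028 ]
frTR [ 0.6852 -0.1311  0.028 ]
frBR [ 0.4673 -0.0893  0.028 ]
loupe [0.4595 0.1728 0.054 ]
marker [0.7049 0.0689 0.034 ]
ptr [0.6955 0.0882 0.0365]
scene wheel [0.4714 0.0629 0.069 ]
scene marker [0.709 0.07  0.034]
scene ptr [0.6937 0.0917 0.0365]
```

```bash
python3 -m pendant '[{"slide":[0,0,0],"angular":[0,0,8],"claw":1},{"slide":[0,0,0],"angular":[0,0,8],"claw":1},{"slide":[0,0,0],"angular":[0,0,8],"claw":1},{"slide":[0,0,0],"angular":[0,0,6.5],"claw":1}]'
python3 - <<'E'
from h import *
s=manip.read_state(); print(s["q"].round(3),s["position"]); R=Ro.from_rotvec(s["orientation"]).as_matrix(); print(R.round(3)); print(np.degrees(np.arctan2(R[1,0],R[0,0])))
print(tool(s,np.array([.469,.063,.300])-s["position"]))
E
```

```text
time_s: 0.55
position: [0.1869, -0.5172, 0.3036]
orientation: [-1.999, 2.423, 0.001]
wrist_force: [0.0, -0.5, 0.3]
gripper_width: 0.0281
[-1.224  0.087  0.176  1.66   0.     2.109] [ 0.18692404 -0.51721055  0.30356242]
[[-0.19  -0.982 -0.   ]
 [-0.982  0.19   0.001]
 [-0.001  0.    -1.   ]]
-100.95051825913221
[-623.22738561 -166.72345113    3.83899346]
```

```bash
python3 -m pendant '[{"slide":[0,0,0],"angular":[0,0,-8.5],"claw":1},{"slide":[0,0,0],"angular":[0,0,-8.5],"claw":1},{"slide":[0,0,0],"angular":[0,0,-8.5],"claw":1},{"slide":[0,0,0],"angular":[0,0,-8.5],"claw":1},{"slide":[0,0,0],"angular":[0,0,-8.5],"claw":1},{"slide":[0,0,0],"angular":[0,0,-8.5],"claw":1},{"slide":[0,0,0],"angular":[0,0,-8.5],"claw":1},{"slide":[0,0,0],"angular":[0,0,-8.5],"claw":1},{"slide":[0,0,0],"angular":[0,0,-8.5],"claw":1},{"slide":[0,0,0],"angular":[0,0,-8.5],"claw":1},{"slide":[0,0,0],"angular":[0,0,-8.5],"claw":1},{"slide":[0,0,0],"angular":[0,0,-8.5],"claw":1},{"slide":[0,0,0],"angular":[0,0,-8.5],"claw":1},{"slide":[0,0,0],"angular":[0,0,-8.5],"claw":1},{"slide":[0,0,0],"angular":[0,0,-8.5],"claw":1},{"slide":[0,0,0],"angular":[0,0,-8.5],"claw":1},{"slide":[0,0,0],"angular":[0,0,-8.5],"claw":1},{"slide":[0,0,0],"angular":[0,0,-8.5],"claw":1},{"slide":[0,0,0],"angular":[0,0,-8.5],"claw":1},{"slide":[0,0,0],"angular":[0,0,-8.5],"claw":1}]'
python3 -m pendant '[{"slide":[0,0,0],"angular":[0,0,-8],"claw":1},{"slide":[0,0,0],"angular":[0,0,-2.5],"claw":1}]'
python3 - <<'E'
from h import *
s=manip.read_state(); print(s["q"].round(3),s["position"]); R=Ro.from_rotvec(s["orientation"]).as_matrix();  print(np.degrees(np.arctan2(R[1,0],R[0,0])))
print(tool(s,np.array([.469,.063,.300])-s["position"]))
E
```

```text
time_s: 2.55
position: [0.1869, -0.5172, 0.3036]
orientation: [-2.577, -1.795, -0.0]
wrist_force: [-0.3, 0.1, 0.4]
gripper_width: -0.0001
time_s: 2.75
position: [0.1869, -0.5172, 0.3036]
orientation: [-2.403, -2.022, -0.0]
wrist_force: [0.4, -0.7, -0.3]
gripper_width: 0.0002
[-1.224  0.087  0.176  1.66  -0.    -1.052] [ 0.18692272 -0.51719805  0.30358223]
80.16587839656151
[619.84872124 178.83804768   3.8367793 ]
```

Run:
```python
from h import *
s=manip.read_state()
print(tool(s,np.array([.54,-.05,.300])-s["position"]))
```

```text
[520.63565341 268.09476284   3.75950345]
```

```bash
python3 -m pendant '[{"slide":[15,8,0],"angular":[0,0,0],"claw":1},{"slide":[30,15,0],"angular":[0,0,0],"claw":1},{"slide":[40,20,0],"angular":[0,0,0],"claw":1},{"slide":[40,20,0],"angular":[0,0,0],"claw":1},{"slide":[40,20,0],"angular":[0,0,0],"claw":1},{"slide":[40,20,0],"angular":[0,0,0],"claw":1},{"slide":[40,20,0],"angular":[0,0,0],"claw":1},{"slide":[40,20,0],"angular":[0,0,0],"claw":1},{"slide":[40,20,0],"angular":[0,0,0],"claw":1},{"slide":[40,20,0],"angular":[0,0,0],"claw":1},{"slide":[40,20,0],"angular":[0,0,0],"claw":1},{"slide":[40,20,0],"angular":[0,0,0],"claw":1},{"slide":[40,20,0],"angular":[0,0,0],"claw":1},{"slide":[20,15,0],"angular":[0,0,0],"claw":1},{"slide":[10,8,0],"angular":[0,0,0],"claw":1},{"slide":[0,0,0],"angular":[0,0,0],"claw":1}]'
python3 - <<'E'
from h import *
s=manip.read_state(); print(s["q"].round(3),s["position"]); R=Ro.from_rotvec(s["orientation"]).as_matrix();  print(R.round(3))
cv2.imwrite("pics/w1.png",optics.get_image("wrist")[:,:,::-1])
E
```

```text
time_s: 4.35
position: [0.5398, -0.0558, 0.3033]
orientation: [-2.407, -2.018, 0.001]
wrist_force: [-0.2, -0.7, -0.5]
gripper_width: -0.0
[-0.103  0.07   0.157  1.659  0.     0.073] [ 0.53975624 -0.05579813  0.30333134]
[[ 0.175  0.985 -0.001]
 [ 0.985 -0.175  0.   ]
 [ 0.    -0.001 -1.   ]]
```

View pics/w1.png

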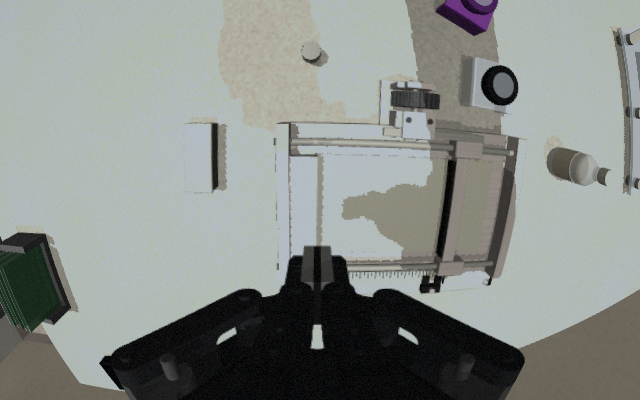

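Run:
```python
import cv2,numpy as np
im=cv2.imread("pics/w1.png")
a=cv2.resize(im[70:145,365:515],None,fx=5,fy=5,interpolation=cv2.INTER_CUBIC)[:290]
b=cv2.resize(im[240:300,385:515],None,fx=5,fy=5,interpolation=cv2.INTER_CUBIC)[:300]
b=cv2.convertScaleAbs(b,alpha=1.8)
c=np.zeros((590,750,3),np.uint8); c[:290,:750]=a; c[290:590,:650]=b
cv2.imwrite("pics/w1c.png",c)
```

```text
(no output)
```

View pics/w1c.png

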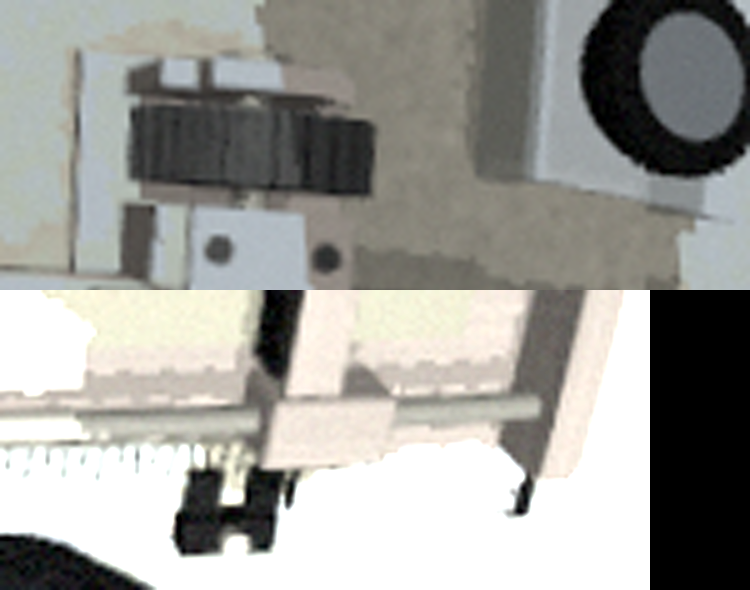

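Run:
```python
from h import *
s=manip.read_state()
ex=np.array([.985,-.175]);ey=np.array([.175,.985])
def st(p): return np.array([p[:2]@ex,p[:2]@ey])
for n,u,v,z in [("notch",431.4,279,.0365),("ptr",443,280,.0365),("ptrtop",442,276,.0365)]:
    p=wr(u,v,z,s); print(n,p.round(4),st(p).round(4))
C=wr(316.86,203.48,5,s)
p=optics.camera_params("wrist");T=Ro.from_rotvec(s["orientation"]).as_matrix();C=s["position"]+T@p["mount"][:3,3];print("cam",C,st(C))
# silhouettes
a=[]
for u,v in [(391,99),(440,101)]:
    q=wr(u,v,.042,s); d=st(q)[1]-st(C)[1]; a.append(np.arctan2(d,C[2]-.042))
m=np.mean(a); print("wheel axis stage y",st(C)[1]+np.tan(m)*(C[2]-.042), "R",np.sin((a[1]-a[0])/2)*np.hypot(C[2]-.042,np.tan(m)*(C[2]-.042)))
for v in (91.5,108.0): 
    q=wr(414,v,.068,s); print(q.round(4),st(q).round(4))
for c in [(.4679,.0633),(.4714,.0629)]: print("top/scene wheel",st(np.array(c)).round(4))
```

```text
notch [0.6965 0.0685 0.0365] [0.6741 0.1893]
ptr [0.7024 0.0853 0.0365] [0.6769 0.2069]
ptrtop [0.6955 0.0838 0.0365] [0.6705 0.2042]
cam [ 0.46438661 -0.04385568  0.37224272] [0.46509556 0.03806981]
wheel axis stage y 0.14456871653888212 R 0.02693260365961387
[0.4596 0.0548 0.068 ] [0.4431 0.1344]
[0.4761 0.0523 0.068 ] [0.4598 0.1348]
top/scene wheel [0.4498 0.1442]
top/scene wheel [0.4533 0.1445]
```

Run:
```python
from h import *
s=manip.read_state()
print(tool(s,np.array([.4714,.0712,.162])-s["position"]))
```

```text
[114.06305444 -89.00928537 141.62590322]
```

```bash
python3 -m pendant '[{"slide":[20,-15,0],"angular":[0,0,0],"claw":1},{"slide":[35,-25,10],"angular":[0,0,0],"claw":1},{"slide":[30,-25,25],"angular":[0,0,0],"claw":1},{"slide":[19,-16,35],"angular":[0,0,0],"claw":1},{"slide":[10,-8,35],"angular":[0,0,0],"claw":1},{"slide":[0,0,25],"angular":[0,0,0],"claw":1},{"slide":[0,0,12],"angular":[0,0,0],"claw":1},{"slide":[0,0,0],"angular":[0,0,0],"claw":1},{"slide":[0,0,0],"angular":[0,0,0],"claw":1}]'
python3 - <<'E'
from h import *
s=manip.read_state(); print(tool(s,np.array([.4714,.0712,.142])-s["position"]))
cv2.imwrite("pics/w2.png",optics.get_image("wrist")[:,:,::-1])
E
```

```text
time_s: 5.3
position: [0.4722, 0.0701, 0.1632]
orientation: [2.41, 2.014, 0.002]
wrist_force: [0.2, 0.0, 0.3]
gripper_width: -0.0003
[ 0.89722613 -0.97279649 21.15209458]
```

View pics/w2.png

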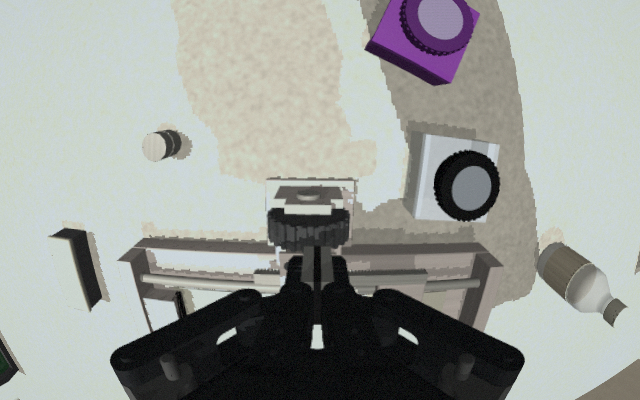

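```bash
python3 -m pendant '[{"slide":[1,-1,10],"angular":[0,0,0],"claw":1},{"slide":[0,0,7],"angular":[0,0,0],"claw":1},{"slide":[0,0,0],"angular":[0,0,0],"claw":1}]'; for i in 1; do python3 -m pendant '[{"slide":[0,0,1.5],"angular":[0,0,0],"claw":1},{"slide":[0,0,0],"angular":[0,0,0],"claw":1}]'; python3 -m pendant '[{"slide":[0,0,1],"angular":[0,0,0],"claw":1},{"slide":[0,0,0],"angular":[0,0,0],"claw":1}]'; python3 -m pendant '[{"slide":[0,0,1],"angular":[0,0,0],"claw":1},{"slide":[0,0,0],"angular":[0,0,0],"claw":1}]'; done
```

```text
time_s: 5.65
position: [0.4706, 0.0719, 0.1438]
orientation: [-2.408, -2.016, 0.002]
wrist_force: [-0.6, -0.9, -0.3]
gripper_width: 0.0
time_s: 5.85
position: [0.471, 0.072, 0.1433]
orientation: [-2.409, -2.017, 0.0]
wrist_force: [-0.0, 0.2, 0.4]
gripper_width: 0.0001
time_s: 6.05
position: [0.471, 0.072, 0.1424]
orientation: [2.409, 2.017, 0.0]
wrist_force: [-0.6, -0.1, 0.2]
gripper_width: -0.0002
time_s: 6.25
position: [0.471, 0.072, 0.1413]
orientation: [2.409, 2.017, 0.0]
wrist_force: [-0.7, -0.4, -0.7]
gripper_width: -0.0002
```

```bash
for i in 1; do python3 -m pendant '[{"slide":[0,0,1],"angular":[0,0,0],"claw":1},{"slide":[0,0,0],"angular":[0,0,0],"claw":1}]'; python3 -m pendant '[{"slide":[0,0,1],"angular":[0,0,0],"claw":1},{"slide":[0,0,0],"angular":[0,0,0],"claw":1}]'; done|grep -E "pos|force"
```

```text
position: [0.4712, 0.0721, 0.1411]
wrist_force: [-1.4, -0.0, 5.4]
position: [0.4713, 0.0724, 0.1408]
wrist_force: [-3.8, 2.1, 10.9]
```

```bash
python3 -m pendant '[{"slide":[-3,0,0],"angular":[0,0,0],"claw":1},{"slide":[-3,0,0],"angular":[0,0,0],"claw":1}]'|grep -E "pos|force";python3 -m pendant '[{"slide":[-3,0,0],"angular":[0,0,0],"claw":1},{"slide":[-3,0,0],"angular":[0,0,0],"claw":1}]'|grep -E "pos|force";python3 -m pendant '[{"slide":[-3,0,0],"angular":[0,0,0],"claw":1},{"slide":[-3,0,0],"angular":[0,0,0],"claw":1}]'|grep -E "pos|force"
python3 - <<'E'
from h import *
cv2.imwrite("pics/top1.png",optics.get_image("top")[:,:,::-1])
a=cv2.imread("pics/top0.png")[120:170,280:390];b=cv2.imread("pics/top1.png")[120:170,280:390]
cv2.imwrite("pics/t1c.png",cv2.convertScaleAbs(cv2.resize(np.vstack([a,b]),None,fx=6,fy=6,interpolation=cv2.INTER_CUBIC)[:600],alpha=1.5))
E
```

```text
position: [0.4702, 0.0667, 0.1413]
wrist_force: [-5.1, 2.2, 15.4]
position: [0.4692, 0.0606, 0.1413]
wrist_force: [-5.6, 2.7, 15.9]
position: [0.468, 0.0544, 0.1409]
wrist_force: [-4.2, -0.5, 10.2]
```

View pics/t1c.png

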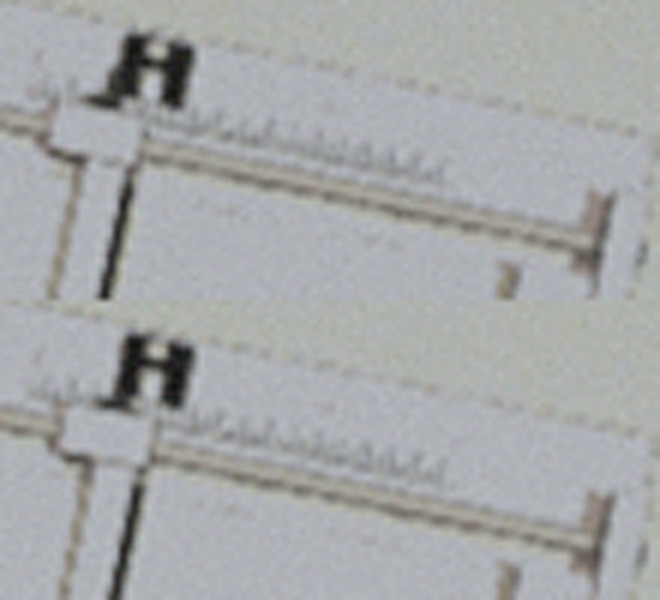

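```bash
python3 -m pendant '[{"slide":[0,0,-12],"angular":[0,0,0],"claw":1},{"slide":[10,0,0],"angular":[0,0,0],"claw":1},{"slide":[10,0,0],"angular":[0,0,0],"claw":1},{"slide":[0,0,0],"angular":[0,0,0],"claw":1},{"slide":[0,0,8],"angular":[0,0,0],"claw":1},{"slide":[0,0,2],"angular":[0,0,0],"claw":1},{"slide":[0,0,2],"angular":[0,0,0],"claw":1},{"slide":[0,0,0],"angular":[0,0,0],"claw":1}]'|grep -E "pos|force"
python3 -m pendant '[{"slide":[-3,0,0],"angular":[0,0,0],"claw":1},{"slide":[-3,0,0],"angular":[0,0,0],"claw":1},{"slide":[-3,0,0],"angular":[0,0,0],"claw":1}]'|grep -E "pos|force"
python3 -m pendant '[{"slide":[-3,0,0],"angular":[0,0,0],"claw":1},{"slide":[-3,0,0],"angular":[0,0,0],"claw":1},{"slide":[-3,0,0],"angular":[0,0,0],"claw":1},{"slide":[-2,0,0],"angular":[0,0,0],"claw":1}]'|grep -E "pos|force"
python3 - <<'E'
from h import *
cv2.imwrite("pics/top2.png",optics.get_image("top")[:,:,::-1])
a=cv2.imread("pics/top0.png")[120:170,280:390];b=cv2.imread("pics/top2.png")[120:170,280:390]
cv2.imwrite("pics/t2c.png",cv2.convertScaleAbs(cv2.resize(np.vstack([a,b]),None,fx=6,fy=6,interpolation=cv2.INTER_CUBIC)[:600],alpha=1.5))
E
```

```text
position: [0.4713, 0.0744, 0.1401]
wrist_force: [-3.4, 4.0, 10.2]
position: [0.4696, 0.0656, 0.1412]
wrist_force: [-8.5, 2.8, 19.4]
position: [0.4676, 0.0541, 0.1408]
wrist_force: [-5.9, -0.5, 15.2]
```

View pics/t2c.png

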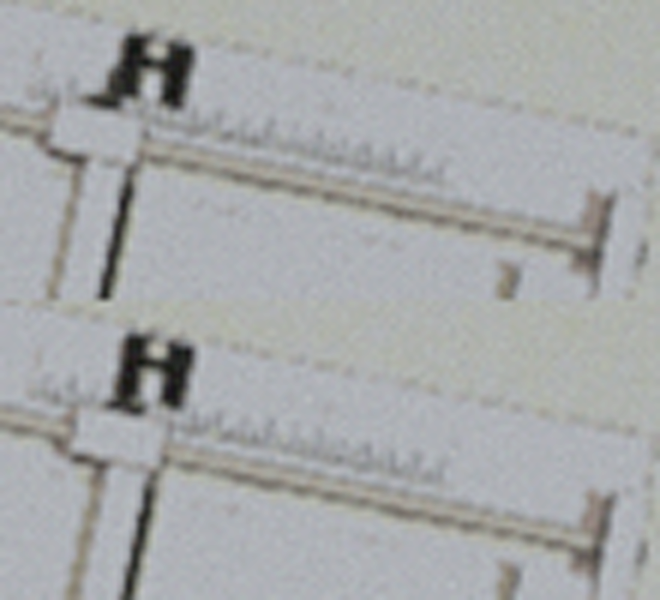

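```bash
python3 -m pendant '[{"slide":[0,0,-12],"angular":[0,0,0],"claw":1},{"slide":[10,0,0],"angular":[0,0,0],"claw":1},{"slide":[10,0,0],"angular":[0,0,0],"claw":1},{"slide":[0,0,0],"angular":[0,0,0],"claw":1},{"slide":[0,0,7.5],"angular":[0,0,0],"claw":1},{"slide":[0,0,2],"angular":[0,0,0],"claw":1},{"slide":[0,0,2],"angular":[0,0,0],"claw":1},{"slide":[0,0,0],"angular":[0,0,0],"claw":1}]'|grep -E "pos|force"
python3 -m pendant '[{"slide":[-3,0,0],"angular":[0,0,0],"claw":1},{"slide":[-3,0,0],"angular":[0,0,0],"claw":1},{"slide":[-3,0,0],"angular":[0,0,0],"claw":1},{"slide":[-3,0,0],"angular":[0,0,0],"claw":1},{"slide":[-3,0,0],"angular":[0,0,0],"claw":1},{"slide":[-3,0,0],"angular":[0,0,0],"claw":1},{"slide":[-2,0,0],"angular":[0,0,0],"claw":1},{"slide":[0,0,0],"angular":[0,0,0],"claw":1}]'|grep -E "pos|force"
python3 -m pendant '[{"slide":[0,0,-12],"angular":[0,0,0],"claw":1},{"slide":[0,0,-30],"angular":[0,0,0],"claw":1},{"slide":[-30,20,-40],"angular":[0,0,0],"claw":1},{"slide":[-40,30,-40],"angular":[0,0,0],"claw":1},{"slide":[-30,20,-20],"angular":[0,0,0],"claw":1},{"slide":[0,0,0],"angular":[0,0,0],"claw":1},{"slide":[0,0,0],"angular":[0,0,0],"claw":1},{"slide":[0,0,0],"angular":[0,0,0],"claw":1}]'|grep -E "pos|force"
python3 - <<'E'
from h import *
s=manip.read_state(); print(s["q"])
im=optics.get_image("wrist")[:,:,::-1].copy(); cv2.imwrite("pics/w3.png",im)
E
```

```text
position: [0.4711, 0.0742, 0.1402]
wrist_force: [-2.9, 3.6, 5.3]
position: [0.4674, 0.0539, 0.1407]
wrist_force: [-6.8, -0.3, 11.6]
position: [0.5127, -0.0439, 0.2695]
wrist_force: [-0.1, 0.5, -1.1]
[-8.54504569e-02 -6.86498942e-03  1.23930498e-02  1.59151331e+00
  1.81479390e-04  9.11284386e-02]
```

View pics/w3.png

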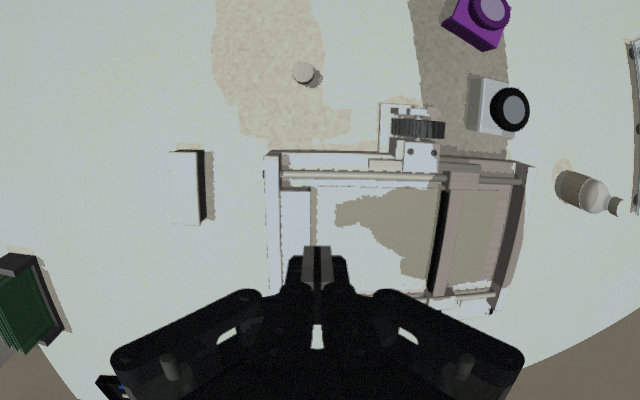

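```bash
python3 -m pendant '[{"slide":[0,25,0],"angular":[0,0,0],"claw":1},{"slide":[0,40,0],"angular":[0,0,0],"claw":1},{"slide":[0,40,0],"angular":[0,0,0],"claw":1},{"slide":[10,25,10],"angular":[0,0,0],"claw":1},{"slide":[10,0,10],"angular":[0,0,0],"claw":1},{"slide":[0,0,0],"angular":[0,0,0],"claw":1},{"slide":[0,0,0],"angular":[0,0,0],"claw":1}]'|grep -E "pos|force"
python3 - <<'E'
from h import *
s=manip.read_state(); print(s["q"])
im=optics.get_image("wrist")[:,:,::-1].copy(); cv2.imwrite("pics/w4.png",im)
E
```

```text
position: [0.6437, -0.0467, 0.2503]
wrist_force: [0.6, -0.4, 0.3]
[-7.23800686e-02  3.09113151e-01  3.29736661e-01  1.59249924e+00
 -9.48330295e-05  1.03029922e-01]
```

View pics/w4.png

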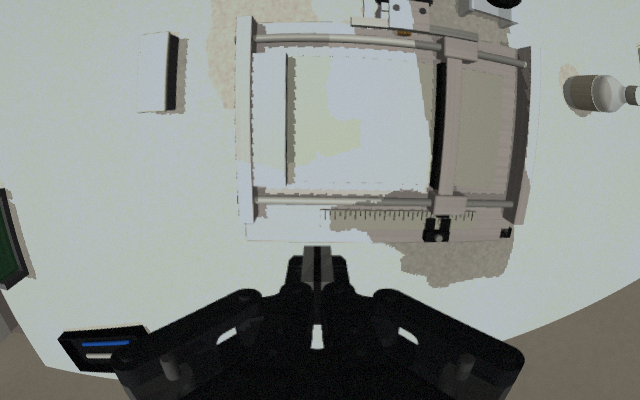

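Run:
```python
import cv2
im=cv2.imread("pics/w4.png")[195:250,405:480]
cv2.imwrite("pics/w4c.png",cv2.convertScaleAbs(cv2.resize(im,None,fx=10,fy=10,interpolation=cv2.INTER_CUBIC),alpha=1.5))
```

```text
(no output)
```

View pics/w4c.png

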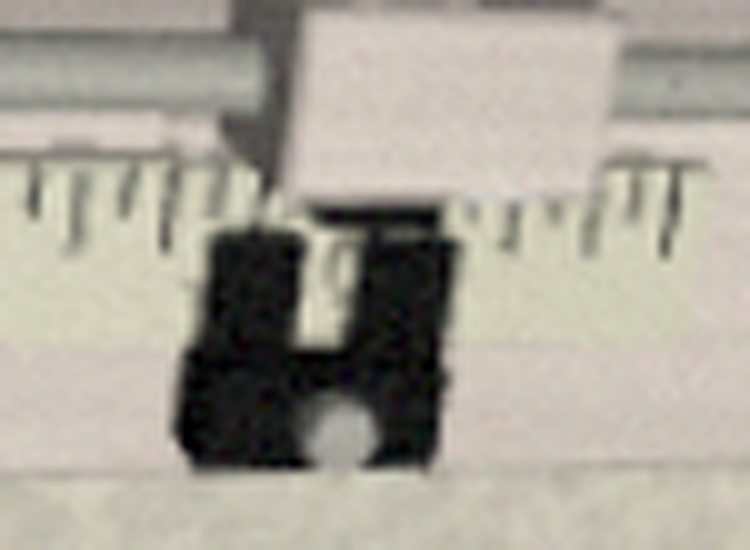

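```bash
python3 -m pendant '[{"slide":[20,0,5],"angular":[0,0,0],"claw":1},{"slide":[30,10,15],"angular":[0,0,0],"claw":1},{"slide":[15,10,10],"angular":[0,0,0],"claw":1},{"slide":[0,0,0],"angular":[0,0,0],"claw":1},{"slide":[0,0,0],"angular":[0,0,0],"claw":1},{"slide":[0,0,0],"angular":[0,0,0],"claw":1}]'|grep -E "pos|force"
python3 - <<'E'
from h import *
im=optics.get_image("wrist")[:,:,::-1].copy(); cv2.imwrite("pics/w5.png",im)
c=im[170:250,340:440]
cv2.imwrite("pics/w5c.png",cv2.convertScaleAbs(cv2.resize(c,None,fx=7,fy=7,interpolation=cv2.INTER_CUBIC),alpha=1.6))
E
```

```text
position: [0.6753, 0.0122, 0.2217]
wrist_force: [-0.4, -1.0, 0.4]
```

View pics/w5c.png

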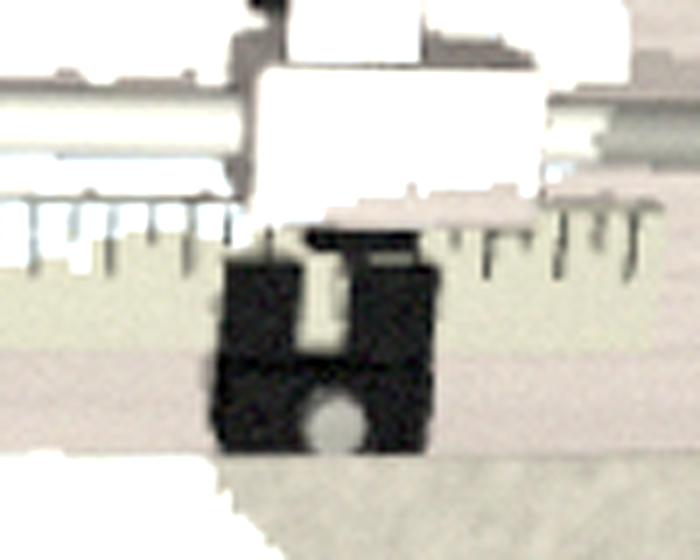

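Run:
```python
import cv2
im=cv2.imread("pics/w5.png",0)
for r in (204,205,206,207,208,210,212,214,216,218): print(r, im[r,366:408])
```

```text
204 [ 85 105 132 145 145 141  59 170 189 169 131 104  79 134 143 140 120  67
   0  19  19   7  23  20  19  18  21  20  20  13  15  17  15  52 137 138
 139 141 105  98 140 138]
205 [ 84 106 129 138 142 142 125 151 141 123 111  91  67 113 120 132 136 113
  64  18  18  15  18  20  17  15  21  13  17  21  12  23  19  47 118 138
 139 140 121 115 139 137]
206 [ 86 104 126 140 142 122 102 102  92  85  82  66  50  82  85  94 112 121
 118 115 111 112  78  26  25  24  39  64  66  67  69  66  62  43  98 119
 136 139 136 135 139 140]
207 [ 89 104 129 141 137 119  51  46  46  45  47  42  31  45  47  44  65 103
 142 144 140 133  96  44  27  23  33  63  64  66  64  65  59  32  65  79
 111 132 143 141 137 140]
208 [ 96 111 134 140 141 134  34  18  17  12  15   6  17  20  18  16   9  76
 139 140 140 119  88  55  32  20  21  14  13  21  15  18  10   4   0  18
  60 118 138 139 141 138]
210 [140 140 140 136 140 133  32  21  15  16  20  23  10  11  22  21  28  83
 140 141 140 119 124 105  20  18  10  21  15  23  23  24  18  18  16  18
  44 114 139 141 141 143]
212 [143 138 140 134 118  88  21  15  16  17  19  13  21  17  11  14  33  91
 141 142 142 122 111  85  17  20  20  20  15  15  18  22  20  13  24  18
  86 128 139 138 140 139]
214 [141 139 141 133 107  79  23  16  19  24  20  16  14  15  19  19  55 102
 142 142 143 119  98  63  20  17  13  19  20  19  20   9  10  23  20  19
  94 131 139 139 140 138]
216 [140 141 139 139 124  50  11  13  19  16  19  21  25  21  20  18  74 116
 141 138 141 140 119  80  21  19  17  17  15  21  18  11  18  20  22  13
 124 139 140 137 138 138]
218 [140 140 141 139 123  52  21  12  17  21  20  14  23  10  23  13  76 114
 125 124 126 124  91  49  12  20  24  13  22  21  16  20  18  14  23  39
 126 140 139 138 137 141]
```

Run:
```python
from h import *
s=manip.read_state()
print(tool(s,np.array([.4715,.072,.155])-s["position"]))
```

```text
[  22.90709882 -211.44505129   66.39907949]
```

```bash
python3 -m pendant '[{"slide":[0,-20,0],"angular":[0,0,0],"claw":1},{"slide":[3,-40,0],"angular":[0,0,0],"claw":1},{"slide":[10,-45,5],"angular":[0,0,0],"claw":1},{"slide":[10,-45,10],"angular":[0,0,0],"claw":1},{"slide":[0,-40,20],"angular":[0,0,0],"claw":1},{"slide":[0,-21,20],"angular":[0,0,0],"claw":1},{"slide":[0,0,11],"angular":[0,0,0],"claw":1},{"slide":[0,0,0],"angular":[0,0,0],"claw":1},{"slide":[0,0,0],"angular":[0,0,0],"claw":1},{"slide":[0,0,0],"angular":[0,0,0],"claw":1}]'|grep -E "pos|force"
python3 - <<'E'
from h import *
s=manip.read_state()
print(tool(s,np.array([.4715,.072,.1395])-s["position"]))
E
```

```text
position: [0.4733, 0.0724, 0.1553]
wrist_force: [0.2, -0.3, -0.2]
[-0.73311017 -1.70390826 15.76288234]
```

```bash
python3 -m pendant '[{"slide":[0,-1.5,8],"angular":[0,0,0],"claw":1},{"slide":[0,0,5],"angular":[0,0,0],"claw":1},{"slide":[0,0,1.5],"angular":[0,0,0],"claw":1},{"slide":[0,0,1.5],"angular":[0,0,0],"claw":1},{"slide":[0,0,0],"angular":[0,0,0],"claw":1},{"slide":[0,0,0],"angular":[0,0,0],"claw":1}]'|grep -E "pos|force"
python3 -m pendant '[{"slide":[-3,0,0],"angular":[0,0,0],"claw":1},{"slide":[-3,0,0],"angular":[0,0,0],"claw":1},{"slide":[-3,0,0],"angular":[0,0,0],"claw":1},{"slide":[-3,0,0],"angular":[0,0,0],"claw":1},{"slide":[-3,0,0],"angular":[0,0,0],"claw":1},{"slide":[0,0,0],"angular":[0,0,0],"claw":1}]'|grep -E "pos|force"
python3 -m pendant '[{"slide":[0,0,-15],"angular":[0,0,0],"claw":1},{"slide":[0,0,-30],"angular":[0,0,0],"claw":1},{"slide":[0,20,-20],"angular":[0,0,0],"claw":1},{"slide":[0,40,-17],"angular":[0,0,0],"claw":1},{"slide":[0,45,0],"angular":[0,0,0],"claw":1},{"slide":[0,45,0],"angular":[0,0,0],"claw":1},{"slide":[0,40,0],"angular":[0,0,0],"claw":1},{"slide":[0,22,0],"angular":[0,0,0],"claw":1},{"slide":[0,0,0],"angular":[0,0,0],"claw":1},{"slide":[0,0,0],"angular":[0,0,0],"claw":1},{"slide":[0,0,0],"angular":[0,0,0],"claw":1}]'|grep -E "pos|force"
python3 - <<'E'
from h import *
im=optics.get_image("wrist")[:,:,::-1].copy(); cv2.imwrite("pics/w6.png",im)
c=im[170:250,320:420]
cv2.imwrite("pics/w6c.png",cv2.convertScaleAbs(cv2.resize(c,None,fx=7,fy=7,interpolation=cv2.INTER_CUBIC),alpha=1.6))
E
```

```text
position: [0.4713, 0.0737, 0.1407]
wrist_force: [-6.8, 4.3, 24.1]
position: [0.4685, 0.0579, 0.1405]
wrist_force: [-7.8, -2.3, 22.0]
position: [0.6761, 0.0211, 0.2203]
wrist_force: [0.0, 0.2, 0.7]
```

View pics/w6c.png

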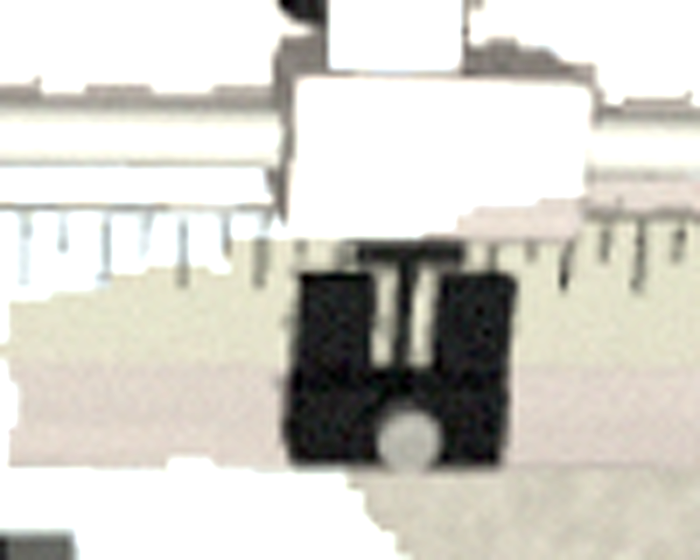

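Run:
```python
import cv2,numpy as np
im=cv2.imread("pics/w6.png",0)
for r in (210,212,214,216,218,220): print(r, im[r,360:396])
im=cv2.imread("pics/w6.png"); print(im[214,372:386])
```

```text
210 [141 137  94  14  11  14  19  21  20  18  17  13  20  49 114 127  93  20
  26  72 127 111  64  14  17  14  14  23  14  18  13  20  20  48 126 140]
212 [140 129  85  16  17  20  26  23  18  19  19  20  18  44 118 120  68  21
  33 121 138 108  55  13  19  25  21  19  25  22  21  16  18  65 127 141]
214 [134 111  70  16  19  24  19  14  19  17  20  19  16  46 116 113  71  20
  35 133 138 101  42  20  20  15  21  23   3  20  17  22  21  84 133 140]
216 [114  93  56  26  19  18  18  23  16  11  20  20  19  60  98  95  63  27
  60 134 124  80  30  21  17  15  15  15  17  26  20  17  32 106 131 141]
218 [141  95  44  20  21  19  10  20  22  20  23  19  20 103 121  97  48  22
  59 135 120  71  23  22  20  21  14  12  24  20  20  17  37 121 139 139]
220 [139  82  40  10  19  17  18  21  22  22  19  24  20 101 128 100  37  29
  68 109 110  71  15  20  24  19  17   8  13  16  14  23  51 136 137 138]
[[ 17  17  16]
 [ 45  47  47]
 [106 118 119]
 [103 115 116]
 [ 66  71  74]
 [ 22  21  18]
 [ 33  36  35]
 [120 135 136]
 [123 140 141]
 [ 91 102 103]
 [ 39  42  44]
 [ 23  20  20]
 [ 18  23  16]
 [ 16  18  12]]
```

Run:
```python
from h import *
im=optics.get_image("top")[:,:,::-1].copy(); cv2.imwrite("pics/top3.png",im)
a=cv2.imread("pics/top0.png")[110:290,180:440]
cv2.imwrite("pics/t3c.png",cv2.convertScaleAbs(np.vstack([cv2.resize(x,None,fx=1.66,fy=1.66,interpolation=cv2.INTER_CUBIC) for x in (a,im[110:290,180:440])]),alpha=1.5))
```

```text
(no output)
```

View pics/t3c.png

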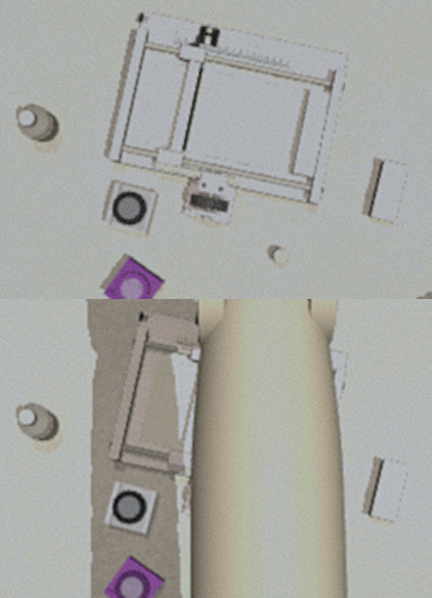

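Run:
```python
from station import ticket,manip
s=manip.read_state();print(s["time_s"],s["wrist_force"]); print(ticket.sign_off())
```

```text
16.1 [-0.80606275 -0.7218766   0.95600195]
the job is handed in; nothing more can be done
None
```

I closed the sliding jaw by rolling the top of the wheel with the shut fingertips, in four strokes toward the stage's -y, lifting off between them. I then took the finger away and handed the job in at 16.1 s.

- **Pointer:** the last close wrist picture, taken with the arm clear, shows the pointer about 0.2 mm from the middle of the notch. Notch edges are near columns 373.4 and 381.6, and the pointer is at about 377.4.
- **Contact:** the most I read on the wheel was about 24 N, in the last stroke, where I pressed harder than the 10 N I meant to. At hand-in the wrist force was about 1 N, which is noise, with the fingertips about 15 cm above the table.
- **Other objects:** the last top picture shows the bottle, loupe and slide box where they were at the start. The arm hid the post and the marker there. The post was last checked by eye, after the third stroke. The finger never went near the marker, though I did not measure its position against the start.
- **Disagreement:** before the last stroke I estimated the gap left to close at 3.2 to 4.1 mm, depending on how I read the pictures. I rolled about 3.3 mm and relied on the final picture.

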